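# Shut the sloping parts box and lock it with the T-key

### The job

Swing the sloping lid of the grey steel parts box fully shut. Then lock it: take the T-shaped key out of its wooden block, push its crossbar square to the lid down through the slot in the lid and in the plate under it until the collar is on the lid, give the key a quarter turn so that the crossbar catches behind the plate, and let go of it there. Leave the tin, the tape measure, the spanner and the spray can where they stand.

Things in the scene. Friction and masses are not known exactly. Their poses are not given: they have to be found in the camera images.
- bin: Grey steel box, fixed, 180 mm deep (x), 170 mm wide (y), 70 mm high in front (-x), 174 mm at the back; origin under its centre. Its rim slopes 30 degrees, low in front. The lid (a 4 mm sheet, 225 mm from hinge to front edge, 178 mm wide) is hinged on the high back edge; its 54 x 20 mm slot lies over slot_plate's slot when shut.
- lid (a joint): Hinge of the box's lid, rad: 0 fully shut (mechanical stop on the rim), larger is more open; starts at 0.45 to 0.9. Stiff hinge: the lid stays where it is left; 1 to 5 N down near its front edge swings it shut. Hinge line: parallel to slot_plate's y, through the point (150, 0, 1) mm in slot_plate's frame.
- lid_edge (a point): Point on the lid's upper face near its front (free) edge, mid-width, 205 mm from the hinge line and 4 mm above the lid's underside: the place to push. Moves with the lid; z is the lid's outward normal, x points to the hinge.
- slot_plate: Steel plate 6 mm thick fixed in the box's sloping mouth. Origin: centre of its slot, on its upper face. z: its outward normal, 30 degrees from vertical, leaning to the box's low front; x up the slope to the hinge; y along the slot. The slot goes through: 48 mm (y) x 14 mm (x), 50 mm free behind. The upper face of the shut lid is at z = +5 mm here.
- key: Loose T-key, 87 mm, about 150 g. Origin: centre of the crossbar's underside; z up the shank. Crossbar 44 (y) x 10 (x) mm, z 0-12; shank 10 mm thick; collar 36 mm across, z 29-34; black wing grip 60 (y) x 14 (x) mm, z 45-87: pinch its 14 mm. Starts upright in key_block. Collar on the lid: origin at z = -24 mm of slot_plate, and the bar turns freely behind the plate, either way.
- key_block: Fixed wooden block 60 mm (x) x 90 mm (y) x 50 mm high; origin at the centre of its underside. A slot 50 mm (y) x 16 mm (x) goes down through it and holds the key; lift the key about 35 mm or more to clear it. It stands in front of the box to the left or the right.
- paste_tin: Round tin 70 mm across, 58 mm high, origin under its centre; bystander.
- tape_measure: Tape measure 37 x 85 x 66 mm high, origin under its middle; bystander.
- spanner_13: Combination spanner 188 mm long (its y axis), 25 mm wide, 9 mm high, lying near the front edge of the trolley; origin under its middle; bystander.
- lube_can: Spray can 56 mm across, 185 mm high, origin under its centre; bystander.

How it is judged:
On the way, in this order (a step that is already met when the one before it is completed fails the run):
1. the lid is fully shut (value of joint lid below 0.05 rad), for 0.2 s.
2. with the lid shut, the key's crossbar, lying along the slot, has passed right through the slotted plate (value of joint lid below 0.05 rad and z of key in the frame of slot_plate below -0.0185 m and x of key in the frame of slot_plate between -0.012 and 0.012 m and y of key in the frame of slot_plate between -0.02 and 0.02 m and angle between the y axis of key and the y axis of slot_plate, either way round below 0.4 rad), for 0.05 s.
At the end, for the whole second after the job is handed in: Lid under 0.05 rad; key origin 18.5 to 28 mm below the plate's upper face, within 12 mm of the slot's centre across it and 20 mm along it; crossbar within 23 degrees of square across the slot; key square to the plate within 10 degrees, released, at rest; bystanders within 30 mm of their starts (value of joint lid below 0.05 rad and z of key in the frame of slot_plate between -0.028 and -0.0185 m and x of key in the frame of slot_plate between -0.012 and 0.012 m and y of key in the frame of slot_plate between -0.02 and 0.02 m and angle between the y axis of key and the y axis of slot_plate, either way round above 1.17 rad and angle between the z axis of key and the z axis of slot_plate, either way round below 0.17 rad and linear speed of key below 0.02 m/s); the robot touches nothing.
It fails at once if the tin is pushed over 30 mm away (distance of paste_tin from where it was at the start of the episode above 0.03 m).
It fails at once if the tape measure is pushed over 30 mm away (distance of tape_measure from where it was at the start of the episode above 0.03 m).
It fails at once if the spanner is pushed over 30 mm away (distance of spanner_13 from where it was at the start of the episode above 0.03 m).
It fails at once if the spray can is pushed over 30 mm away or tipped over (distance of lube_can from where it was at the start of the episode above 0.03 m or angle between lube_can's own z axis and vertical above 0.5 rad).
It also fails if it takes over 58 s, if anything falls off the work surface, if the arm or the gripper's body presses on something with over 40 N, if the wrist force passes 120 N, or if a joint passes its speed limit or range.

### The arm

A 6-joint arm with a two-finger parallel gripper is mounted at the origin on a cart in front of the work surface, level with it; the furniture and walls round the work are solid. World frame = base frame: x ahead of the robot, y to its left, z up, the work surface at z = 0. Lengths are in m, angles in rad, forces in N, time in s.
With the tool pointing down it reaches from about 0.375 to 0.9 m from the base axis. Payload 3.1 kg.
Tool frame: the origin (TCP) lies on the front face of the gripper's body, between the roots of the fingers; the fingertips stand 73 mm ahead of it and the grasp point (between the pads) lies 54 mm ahead of it; z points along the fingers, y is the line along which they close (so a half turn about z gives the same grasp; the last joint's range is limited). The gripper opens to 85 mm and grips with 20 to 120 N. Pads are 22 mm wide; open, the fingers measure 114 mm over their backs; the gripper's body (76 mm by 85 mm) begins 54 mm behind the grasp point. The pads swing forward as they close: fully open they stand 13 mm farther back than shut.
Start: joints at [-1.379, 0.527, 1.433, -0, 1.181, -0.178], TCP at [0.226, -0.582, 0.304] pointing down, gripper open.
Joint ranges: [-3.08, 3.08], [-0.75, 2.2], [0.22, 2.44], [-1.43, 4.57], [0, 2.65], [-2.85, 2.85]. Speed limits (rad/s): [2.79, 2.79, 3.14, 3.14, 3.14, 3.14].

### API

Orientations are given as a unit quaternion [w, x, y, z].
In Python, from station import manip, cams, sign_off gives the robot as it stands. The module is installed in compiled form; this text tells all that it offers.
- The arm moves only by the tool play_rows, never from a script. Its argument "rows" is a list that holds one entry, the list of rows, each a list of 7 numbers: the shift along the tool's x, y, z in m, then the turn, a rotation vector about the tool's x, y, z in rad, then the finger opening in m, from 0 to 0.0854. A call has 1 to 5 rows; each row is the pose to reach, as a shift and turn from the pose commanded when the call began, along the tool's axes at that moment; what a row does not reach only later rows make up. A row lasts 1/8 s, in which the tool goes at most 62.5 mm and 10.7 degrees, less where a joint would pass 70% of its speed; a pose out of reach is approached as far as the arm can. A call with a gripper value outside its range is refused whole. The fingers move at their own pace and stop on an object; "newtons" is the grip in N (left out, the last holds). Time passes only in rows, so rows that repeat a pose let the fingers close. It gives the time, the measured TCP pose, the force, the opening and the grip force at its end, in the units of the state.
- manip.read_state(): the state, without advancing time (a new reading comes with each control period).
- cams.grab_frame(name): name is "scene" or "side" or "wrist"; returns the picture (420x560x3 uint8, blue, green, red); there is no depth.
- cams.calibration(name): a dict with "vfov" (degrees; the focal length in pixels is half the picture's height over the tangent of half this angle, whatever the lens; pixels are square), "cx", "cy" (the principal point, pixels), "xyz" and "attitude" of the camera in the world. Camera axes: x right, y down, z forward; pixel columns grow to the right and rows downward; lengths in m; the calibration is good to about 2 mm. A picture is of the moment at which its call begins: read the wrist's pose just before it. calibration takes no time and is no camera call; for the wrist camera it gives the pose at the moment of the call.
- sign_off(): hands the job in; it is judged then, once.
The state is a dict: "t": time; "joint_pos": joint angles; "qd": joint speeds; "tau": joint torques, N m; "position": TCP position; "tool_rot": TCP orientation; "wrist_force": force on the tool from outside, world axes, zero at the start; "moment": the same for the moment, N m; "gripper_width": opening from 0.0 (shut) to 1.0 (fully open); "finger_force": force on a finger pad.
Only numpy, scipy, OpenCV 4.12 (cv2) and the standard library are available. Lean on these libraries where they do the work, as an engineer would, in place of code of your own. Each camera call takes 0.05 s, during which the arm holds its last target. There are 200 camera calls.

## Working session

There is one attempt and no reset: what is moved stays moved. The work goes in short steps, Python scripts to look and compute and a tool call to move; the robot and the scene stay as the last step left them, time stands still between calls to the robot, and variables do not carry over. Pictures are saved under pics/ and viewed, at most 10 in all, crops included, and the job is handed in when it is done.

Besides the shell and the picture viewer there is one more tool, called after "Request:" as name([rows], argument=value, ...), one row to a line, values as JSON. play_rows: Moves the arm, as the interface text tells. Its arguments: {"type":"object","properties":{"rows":{"type":"array","items":{"type":"array","items":{"type":"array","items":{"type":"number"}}}},"newtons":{"type":"number"}},"required":["rows"]}

```bash
mkdir -p pics && cat > h.py <<'E'
import numpy as np, cv2
from scipy.spatial.transform import Rotation as R
from station import manip, cams, sign_off
def rot(q): return R.from_quat([q[1],q[2],q[3],q[0]])
def cam(n):
    c=cams.calibration(n); f=210/np.tan(np.radians(c['vfov']/2)); return c,f
def ray(n,u,v,cal=None):
    c,f=cal or cam(n); d=np.array([(u-c['cx'])/f,(v-c['cy'])/f,1.])
    A=np.array(c['attitude']); r=rot(A) if A.size==4 else R.from_matrix(A)
    return np.array(c['xyz']),r.apply(d)
def onz(n,u,v,z,cal=None):
    o,d=ray(n,u,v,cal); return o+d*(z-o[2])/d[2]
def proj(n,P,cal=None):
    c,f=cal or cam(n); A=np.array(c['attitude']); r=rot(A) if A.size==4 else R.from_matrix(A)
    p=r.inv().apply(np.array(P)-np.array(c['xyz'])); p=np.atleast_2d(p)
    return np.c_[p[:,0]/p[:,2]*f+c['cx'],p[:,1]/p[:,2]*f+c['cy']]
def tri(a,b):
    (o,d),(p,e)=a,b; d=d/np.linalg.norm(d); e=e/np.linalg.norm(e)
    M=np.eye(3)-np.outer(d,d); N=np.eye(3)-np.outer(e,e)
    return np.linalg.solve(M+N,M@o+N@p)
def st():
    s=manip.read_state(); return s,np.array(s['position']),rot(s['tool_rot'])
E
python3 - <<'E'
from h import *
for n in('scene','side','wrist'):
    print(n,cams.calibration(n)); cv2.imwrite(f'pics/{n}0.png',cams.grab_frame(n))
print(manip.read_state())
E
```

```text
scene {'vfov': 56.10729126400386, 'cx': 277.3430695661922, 'cy': 211.56424483152344, 'xyz': array([ 0.02136848, -0.56572561,  0.5008723 ]), 'attitude': array([-0.49372767,  0.79358351, -0.29909757,  0.19235083])}
side {'vfov': 49.35654647267549, 'cx': 273.82216686991126, 'cy': 205.97392009692192, 'xyz': array([0.03475322, 0.90743309, 0.56670863]), 'attitude': array([ 0.13522824, -0.21216573,  0.80524828, -0.53691176])}
wrist {'vfov': 61.79549802587311, 'cx': 279.85558087021326, 'cy': 207.65168119256674, 'xyz': array([ 0.30343381, -0.55169299,  0.37236409]), 'attitude': array([ 0.13336403,  0.81418151, -0.55747136, -0.09245648])}
{'t': 0.15, 'joint_pos': array([-1.37850552e+00,  5.28252768e-01,  1.43361910e+00,  8.83321988e-06,
        1.18139177e+00, -1.78498120e-01]), 'qd': array([ 1.34652227e-03, -1.40072203e-03, -5.73769327e-03,  7.31587308e-04,
       -4.36015324e-05,  1.37265057e-04]), 'tau': array([ 4.92698146e-04, -4.42742765e+01, -1.78276455e+01, -2.82448336e-04,
        5.66578543e-03, -7.79754032e-06]), 'position': array([ 0.22641585, -0.58208429,  0.30315469]), 'tool_rot': array([-8.35502095e-04,  9.82863581e-01,  1.84332535e-01, -1.67734291e-06]), 'wrist_force': array([ 0.90454929,  1.32312501, -0.83847261]), 'moment': array([-0.03781766, -0.00145014,  0.02188727]), 'finger_force': 0.0, 'gripper_width': 0.9977008347280851}
```

View pics/scene0.png

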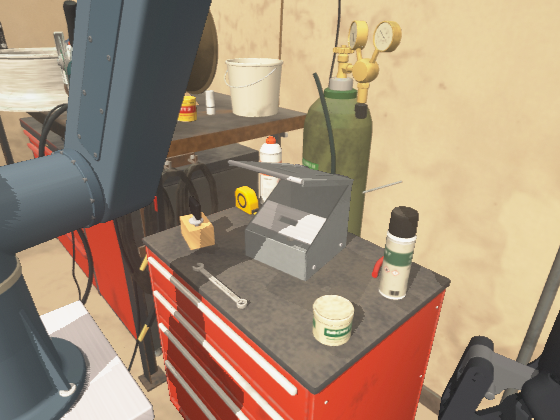

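View pics/side0.png

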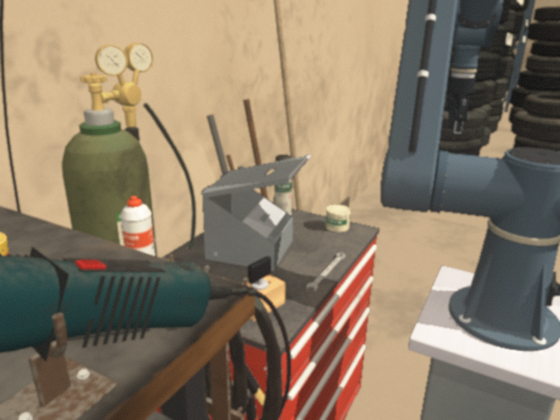

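The scene view shows the box at about (300,225), with the lid raised (front edge about (229,162)–(315,184)). The key block is at (198,230), the spanner at (220,287), the tin at (333,320) and the can at (397,255). The side view shows the same items, with the key at (262,270). Zooming in on both.

```bash
python3 - <<'E'
from h import *
a=cv2.imread('pics/scene0.png')[145:315,165:365]; b=cv2.imread('pics/side0.png')[145:315,190:350]
cv2.imwrite('pics/c1.png',np.hstack([cv2.resize(a,None,fx=3.4,fy=3.4,interpolation=2)]))
cv2.imwrite('pics/c2.png',cv2.resize(b,None,fx=3.5,fy=3.5,interpolation=2))
E
```

```text
(no output)
```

View pics/c1.png

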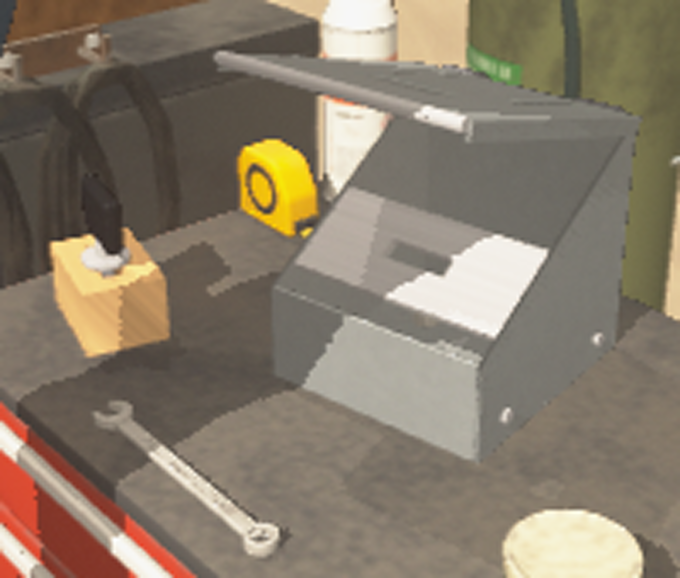

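View pics/c2.png

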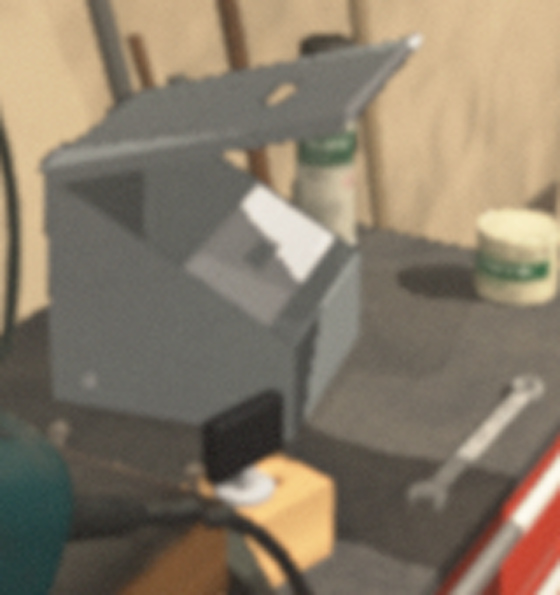

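```bash
python3 - <<'E'
from h import *
np.set_printoptions(precision=4,suppress=True)
S=lambda u,v:(165+u/3.4-.35,145+v/3.4-.35)
T=lambda u,v:(190+u/3.5-.35,145+v/3.5-.35)
for nm,u,v,z in [('fbr',478,460,0),('fbl',275,375,0),('ftr',480,366,.07),('ftl',275,291,.07),('backtopR',634,135,.174),('brbot',616,345,0),
 ('blkA',50,243,.05),('blkB',92,293,.05),('blkC',165,268,.05),('blkbotB',92,355,0),('collar',105,258,.053),('gripTop',103,185,.087+.003)]:
    print(nm,onz('scene',*S(u,v),z))
print('side')
for nm,u,v,z in [('front near bottom',290,440,0),('blk right',333,483,.05),('blkfar',285,457,.05),('blk near',268,520,.05),('collar',248,487,.05),('hingeL',47,163,.174),('ftl',298,340,.07),('backbot',52,400,0)]:
    print(nm,onz('side',*T(u,v),z))
print('lid corners tri: left front', tri(ray('scene',*S(218,58)),ray('side',*T(352,125))), tri(ray('scene',*S(470,128)),ray('side',*T(417,38))))
print('right front vs',tri(ray('scene',*S(218,58)),ray('side',*T(417,38))))
print('slot lid/plate', tri(ray('scene',*S(421,257)),ray('side',*T(262,252))))
print('grip top c',tri(ray('scene',*S(103,180)),ray('side',*T(243,410))))
E
```

```text
fbr [ 0.531  -0.0902  0.    ]
fbl [0.495  0.0722 0.    ]
ftr [ 0.529  -0.0899  0.07  ]
ftl [0.4925 0.0659 0.07  ]
backtopR [ 0.6848 -0.0708  0.174 ]
brbot [ 0.7068 -0.0568  0.    ]
blkA [0.4325 0.2634 0.05  ]
blkB [0.4162 0.1756 0.05  ]
blkC [0.4753 0.1741 0.05  ]
blkbotB [0.4128 0.178  0.    ]
collar [0.4479 0.2105 0.053 ]
gripTop [0.4735 0.2501 0.09  ]
side
front near bottom [0.4958 0.0752 0.    ]
blk right [0.4086 0.1791 0.05  ]
blkfar [0.4479 0.1678 0.05  ]
blk near [0.4226 0.2324 0.05  ]
collar [0.4503 0.2082 0.05  ]
hingeL [0.6776 0.0942 0.174 ]
ftl [0.4982 0.0612 0.07  ]
backbot [0.6702 0.1124 0.    ]
lid corners tri: left front [0.4576 0.0714 0.2369] [ 0.4951 -0.1064  0.2392]
right front vs [0.4311 0.0206 0.2701]
slot lid/plate [ 0.5626 -0.0004  0.0974]
grip top c [0.4519 0.2153 0.1088]
```

The crops show:
- **Box:** front corners at c1 (478,460), (275,375), (480,366) and (275,291).
- **Lid:** front edge from (218,58) to (470,128).
- **Key block:** top centre about (105,258), with the black wing grip above it.

From these the box yaw is about 12°, the slot is near (0.562, 0.001, 0.098) and the key is near (0.450, 0.210). Next I'll move above the lid with the fingers shut.

```bash
cat >> h.py <<'E'
np.set_printoptions(precision=4,suppress=True)
def down(yaw): # tool x at yaw (deg), z down
    x=np.array([np.cos(np.radians(yaw)),np.sin(np.radians(yaw)),0]); z=np.array([0,0,-1.])
    return R.from_matrix(np.c_[x,np.cross(z,x),z])
def go(p,r):
    s,p0,r0=st(); print('t',s['t'],'pos',p0,'F',s['wrist_force'],'w',s['gripper_width'])
    print('shift',r0.inv().apply(np.array(p)-p0),'turn',(r0.inv()*r).as_rotvec())
E
python3 -c "
from h import *
go([.522,-.006,.36],down(102))"
```

```text
t 0.15 pos [ 0.2264 -0.5821  0.3032] F [ 0.9045  1.3231 -0.8385] w 0.9977008347280851
shift [ 0.4843 -0.4299 -0.056 ] turn [-0.0011 -0.0014 -1.4094]
```

Request:
play_rows([
  [[0.484,-0.43,-0.056,0,0,-1.409,0],[0.484,-0.43,-0.056,0,0,-1.409,0],[0.484,-0.43,-0.056,0,0,-1.409,0],[0.484,-0.43,-0.056,0,0,-1.409,0],[0.484,-0.43,-0.056,0,0,-1.409,0]],
])

```text
t: 0.78
position: [0.3691, -0.3036, 0.3309]
tool_rot: [0.0, 0.792, 0.611, 0.0]
wrist_force: [1.3, -0.2, 0.1]
gripper_width: 0.005
finger_force: 0.0
```

```bash
python3 -c "
from h import *
go([.522,-.006,.36],down(102))"
```

```text
t 0.775 pos [ 0.3691 -0.3036  0.3309] F [ 1.334  -0.2217  0.1175] w 0.005039164383429621
shift [ 0.3267  0.0723 -0.029 ] turn [ 0.0002 -0.0002 -0.4664]
```

Request:
play_rows([
  [[0.327,0.072,-0.029,0,0,-0.466,0],[0.327,0.072,-0.029,0,0,-0.466,0],[0.327,0.072,-0.029,0,0,-0.466,0],[0.327,0.072,-0.029,0,0,-0.466,0],[0.327,0.072,-0.029,0,0,-0.466,0]],
])

```text
t: 1.4
position: [0.5126, -0.0272, 0.358]
tool_rot: [0.0, 0.632, 0.775, -0.0]
wrist_force: [0.7, -0.6, -0.6]
gripper_width: 0.002
finger_force: 0.0
```

Request:
play_rows([
  [[0.014,0.003,0.0,0,0,0,0],[0.014,0.003,0.04,0,0,0,0]],
])

```text
t: 1.65
position: [0.5137, -0.014, 0.3197]
tool_rot: [0.003, 0.63, 0.776, 0.001]
wrist_force: [-0.3, -0.6, 0.6]
gripper_width: -0.001
finger_force: 0.0
```

```bash
python3 -c "
from h import *
go([.522,-.006,.165],down(102))
cv2.imwrite('pics/w1.png',cams.grab_frame('wrist'))"
```

```text
t 1.65 pos [ 0.5137 -0.014   0.3197] F [-0.3189 -0.6292  0.6191] w -0.0012334063076079324
shift [0.0067 0.0087 0.1547] turn [ 0.0066  0.0036 -0.0029]
```

Request:
play_rows([
  [[0.003,0.008,0.03,0,0,0,0],[0.003,0.008,0.06,0,0,0,0],[0.003,0.008,0.09,0,0,0,0],[0.003,0.008,0.12,0,0,0,0],[0.003,0.008,0.145,0,0,0,0]],
])

```text
t: 2.33
position: [0.5192, -0.0114, 0.1723]
tool_rot: [-0.0, 0.632, 0.775, -0.0]
wrist_force: [1.0, 1.0, 2.4]
gripper_width: 0.0
finger_force: 0.7
```

Request:
play_rows([
  [[0,0,0.004,0,0,0,0],[0,0,0.008,0,0,0,0],[0,0,0.012,0,0,0,0]],
])

```text
t: 2.7
position: [0.5199, -0.0106, 0.1616]
tool_rot: [0.001, 0.632, 0.775, 0.001]
wrist_force: [0.3, 1.3, 2.1]
gripper_width: -0.001
finger_force: 0.6
```

Request:
play_rows([
  [[0,0,0.003,0,0,0,0],[0,0,0.005,0,0,0,0],[0,0,0.006,0,0,0,0]],
])

```text
t: 3.08
position: [0.5198, -0.0103, 0.155]
tool_rot: [0.0, 0.632, 0.775, 0.0]
wrist_force: [0.3, -0.0, 5.7]
gripper_width: -0.001
finger_force: 2.5
```

Request:
play_rows([
  [[0,0,0.001,0,0,0,0],[0,0,0.002,0,0,0,0],[0,0,0.002,0,0,0,0]],
])

```text
t: 3.45
position: [0.5199, -0.0103, 0.1547]
tool_rot: [0.001, 0.632, 0.775, 0.0]
wrist_force: [-2.8, -0.2, 14.8]
gripper_width: -0.002
finger_force: 7.0
```

Force rose to 15 N on the stop, so the lid is shut. I'll raise the arm and take a wrist picture of the slot.

Request:
play_rows([
  [[0,0,-0.05,0,0,0,0.03],[0,-0.03,-0.11,0,0,0,0.085],[0,-0.09,-0.15,0,0,0,0.085],[0.0,-0.09,-0.15,0,0,0,0.085],[0.0,-0.09,-0.15,0,0,0,0.085]],
])

```text
t: 4.08
position: [0.4311, -0.0286, 0.3032]
tool_rot: [0.001, 0.632, 0.775, 0.0]
wrist_force: [0.8, 0.7, -0.2]
gripper_width: 0.993
finger_force: 0.0
```

```bash
python3 -c "
from h import *
s,p,r=st(); print(p,s['t'])
c=cams.calibration('wrist'); A=rot(c['attitude'])
print('cam in tool',r.inv().apply(c['xyz']-p),(r.inv()*A).as_matrix())
for P in ([.562,.001,.1],[.45,.21,.09]): print(proj('wrist',P))
cv2.imwrite('pics/w2.png',cams.grab_frame('wrist'))"
```

```text
[ 0.4311 -0.0286  0.3032] 4.075
cam in tool [ 0.083   0.0003 -0.0693] [[-0.001  -0.9473 -0.3203]
 [ 1.     -0.0008 -0.0007]
 [ 0.0004 -0.3203  0.9473]]
[[445.2225 193.495 ]]
[[ 384.7957 -158.1985]]
```

View pics/w2.png

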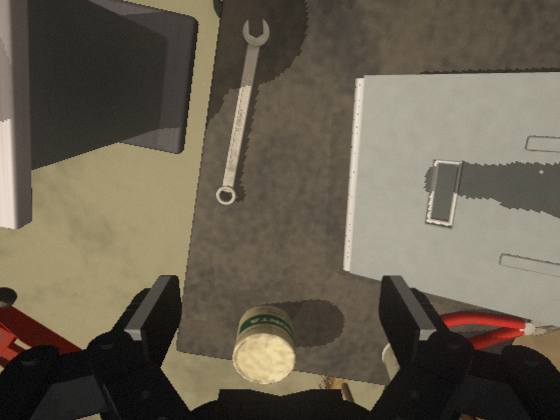

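The wrist view shows the lid shut. The bright-rimmed slot has corners near (434,160), (463,162), (452,227) and (427,222), and the lid's front edge runs from (358,78) to (346,270). I'll measure both and plan the approach to the key.

```bash
cat >> h.py <<'E'
def onplane(n,u,v,P,N,cal=None):
    o,d=ray(n,u,v,cal); return o+d*(np.dot(P-o,N)/np.dot(d,N))
E
python3 - <<'E'
from h import *
im=cv2.imread('pics/w2.png'); g=cv2.cvtColor(im,6)
m=np.zeros_like(g); m[150:236,415:475]=(g[150:236,415:475]>200)*255
m=m.astype(np.uint8)
n,l,stt,c=cv2.connectedComponentsWithStats(m); k=1+np.argmax(stt[1:,4]); print(stt[k])
box=cv2.minAreaRect(np.argwhere(l==k)[:,::-1].astype(np.float32)); print(box); pts=cv2.boxPoints(box)
hull=cv2.approxPolyDP(cv2.convexHull(np.argwhere(l==k)[:,::-1].astype(np.int32)),5,True)[:,0]; print(hull.tolist())
cal=cam('wrist'); print(cal[0]['xyz'])
th=np.radians(12.); 
for it in range(4):
    N=np.array([-.5*np.cos(th),-.5*np.sin(th),.866]); P=np.array([.562,.001,.0985])+.006*N if it==0 else P
    c4=np.array([onplane('wrist',*q,P,N,cal) for q in hull.astype(float)])
    cen=np.array([onplane('wrist',*box[0],P,N,cal)])[0]
    e=np.array([onplane('wrist',*q,P,N,cal) for q in ((358.,78.),(346.,270.))])
    a=e[0]-e[1]; th=np.arctan2(-a[0],a[1]); print(np.degrees(th),cen,c4.mean(0),'edge',e.mean(0),np.linalg.norm(a))
print(c4)
E
python3 -c "
from h import *
go([.45,.21,.26],down(78))"
```

```text
[451 194   5  28  31]
((452.9189147949219, 207.4864959716797), (0.986393928527832, 27.290233612060547), 9.462321281433105)
[[455, 194], [451, 221]]
[0.4152 0.0527 0.3719]
11.861336600208121 [ 0.568  -0.0071  0.1078] [ 0.5681 -0.0072  0.1079] edge [ 0.4945 -0.0126  0.0657] 0.17668748319470282
11.84636917599318 [ 0.568  -0.0071  0.1078] [ 0.5681 -0.0072  0.1079] edge [ 0.4945 -0.0126  0.0657] 0.17663012421083238
11.844753580236313 [ 0.568  -0.0071  0.1078] [ 0.5681 -0.0072  0.1079] edge [ 0.4945 -0.0126  0.0657] 0.17662394806769036
11.844579191534477 [ 0.568  -0.0071  0.1078] [ 0.5681 -0.0072  0.1079] edge [ 0.4945 -0.0126  0.0657] 0.17662328158725163
[[ 0.5656  0.0038  0.1078]
 [ 0.5705 -0.0183  0.1079]]
t 4.125 pos [ 0.4318 -0.0286  0.3026] F [-1.2319 -0.3972 -0.3045] w 0.9926684317180142
shift [0.23   0.0659 0.0426] turn [0.001  0.0001 0.4124]
```

Request:
play_rows([
  [[0.23,0.066,0.043,0,0,0.412,0.085],[0.23,0.066,0.043,0,0,0.412,0.085],[0.23,0.066,0.043,0,0,0.412,0.085],[0.23,0.066,0.043,0,0,0.412,0.085],[0.23,0.066,0.043,0,0,0.412,0.085]],
])

```text
t: 4.75
position: [0.4495, 0.2138, 0.2574]
tool_rot: [-0.001, 0.775, 0.632, -0.001]
wrist_force: [-0.3, 0.2, 0.6]
gripper_width: 0.995
finger_force: 0.0
```

```bash
python3 -c "
from h import *
go([.45,.21,.26],down(78))
print(cams.calibration('wrist')['xyz'].tolist(),cams.calibration('wrist')['attitude'].tolist())
cv2.imwrite('pics/w3.png',cams.grab_frame('wrist'))"
```

```text
t 4.75 pos [0.4495 0.2138 0.2574] F [-0.3412  0.1793  0.6472] w 0.9945492330861561
shift [-0.0036  0.0012 -0.0026] turn [-0.0027  0.0006  0.0062]
[0.46655970640055655, 0.29507713515279427, 0.3266426526300482] [0.16165891447192582, 0.9815612349527034, -0.10038478777266051, -0.018078489807508476]
```

View pics/w3.png

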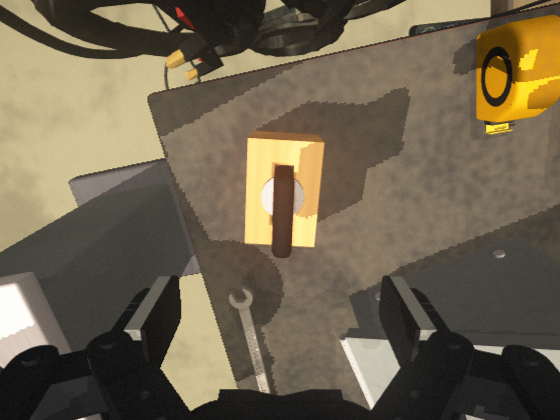

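The wrist view shows the key's black wing running from (284,167) to (282,256) above the pale collar at (283,197). The block top corners are near (249,140), (324,143), (315,247) and (245,245).

```bash
python3 - <<'E'
from h import *
im=cv2.imread('pics/w3.png'); cal=cam('wrist')
roi=im[160:262,262:305].max(2)
m=(roi<70).astype(np.uint8); n,l,s,c=cv2.connectedComponentsWithStats(m); k=1+np.argmax(s[1:,4]); q=np.argwhere(l==k)[:,::-1]+[262,160]
print(s[k])
b=cv2.minAreaRect(q.astype(np.float32)); print(b)
for v in range(165,260,6):
    r=q[q[:,1]==v][:,0]
    if len(r): print(v,r.min(),r.max(),end=' | ')
v0,v1=q[:,1].min(),q[:,1].max()
for z in(.108,): 
    A=onz('wrist',283.5,v0,z,cal);B=onz('wrist',282,v1,z,cal);print(A,B,A-B,(A+B)/2)
for u,v in((249,140),(324,143),(315,247),(245,245)): print(onz('wrist',u,v,.05,cal))
g=np.argwhere((im[170:225,255:310].min(2)>150))[:,::-1]+[255,170]; print('collar',g.min(0),g.max(0))
print(onz('wrist',283,(g.min(0)[1]+g.max(0)[1])/2,.055,cal))
E
```

```text
[24 91  5  6  9]
((288.25, 253.75), (1.4142134189605713, 6.363961219787598), 45.0)
255 286 288 | [0.447  0.1911 0.108 ] [0.4453 0.1876 0.108 ] [0.0018 0.0035 0.    ] [0.4461 0.1894 0.108 ]
[0.4346 0.2628 0.05  ]
[0.4916 0.2486 0.05  ]
[0.4693 0.1619 0.05  ]
[0.4104 0.176  0.05  ]
collar [260 170] [309 224]
[0.4515 0.2133 0.055 ]
```

```bash
python3 - <<'E'
from h import *
im=cv2.imread('pics/w3.png'); cal=cam('wrist')
for v in (175,190,205,220,235,250): print(v,im[v,262:305].max(1).tolist())
h=im[160:262,262:305]; m=((h[:,:,2]<85)).astype(np.uint8)
n,l,s,c=cv2.connectedComponentsWithStats(m); k=1+np.argmax(s[1:,4]); q=np.argwhere(l==k)[:,::-1]+[262,160]
b=cv2.minAreaRect(q.astype(np.float32)); print(s[k],b)
E
```

```text
175 [254, 254, 254, 254, 254, 254, 254, 254, 254, 245, 219, 205, 144, 97, 94, 97, 97, 95, 91, 97, 92, 92, 96, 93, 96, 95, 92, 91, 89, 91, 90, 125, 183, 210, 232, 238, 236, 238, 239, 238, 240, 241, 241]
190 [246, 249, 249, 248, 247, 248, 249, 249, 249, 248, 247, 189, 97, 98, 98, 99, 100, 102, 109, 101, 101, 101, 102, 97, 101, 98, 96, 97, 96, 93, 91, 89, 161, 199, 203, 205, 207, 202, 203, 204, 200, 231, 239]
205 [253, 251, 250, 248, 248, 249, 250, 250, 249, 248, 217, 126, 92, 94, 97, 100, 96, 98, 100, 98, 97, 98, 96, 94, 97, 98, 92, 91, 88, 89, 84, 131, 171, 197, 206, 202, 202, 202, 204, 209, 214, 233, 240]
220 [254, 254, 254, 254, 254, 253, 252, 236, 209, 177, 123, 92, 93, 91, 89, 94, 92, 96, 97, 94, 95, 87, 96, 88, 93, 87, 89, 86, 87, 87, 106, 246, 253, 253, 254, 254, 254, 254, 254, 254, 254, 254, 254]
235 [254, 254, 254, 253, 253, 253, 253, 253, 252, 245, 164, 83, 84, 84, 84, 89, 84, 86, 88, 87, 87, 89, 87, 87, 81, 83, 85, 79, 78, 78, 244, 253, 254, 254, 254, 254, 254, 254, 254, 254, 254, 254, 254]
250 [121, 121, 124, 124, 117, 117, 122, 119, 124, 94, 70, 75, 77, 76, 77, 82, 78, 80, 82, 78, 81, 77, 77, 76, 75, 75, 70, 71, 73, 87, 111, 109, 115, 119, 120, 119, 117, 122, 121, 119, 124, 127, 127]
[ 10  61  20  37 396] ((281.5, 239.0), (36.0, 19.0), 90.0)
```

```bash
python3 - <<'E'
from h import *
cal=cam('wrist')
A=onz('wrist',281.5,256.3,.108,cal); B=onz('wrist',283.3,180,.108,cal); d=(B-A); y=d/np.linalg.norm(d); print(A,B,np.degrees(np.arctan2(d[1],d[0])),'c',A+.03*y)
for yaw in (76.5,):
    c=A+.03*y; go([c[0],c[1],.15],down(yaw))
E
```

```text
[0.4449 0.1875 0.108 ] [0.457  0.2403 0.108 ] 77.107722591161 c [0.4516 0.2167 0.108 ]
t 4.8 pos [0.4496 0.2136 0.2576] F [-0.4485  1.0063  0.4466] w 0.9928436251188109
shift [0.0035 0.0016 0.1075] turn [-0.0025  0.0001  0.0315]
```

Request:
play_rows([
  [[0.002,0.0016,0.05,0,0,0.03,0.085],[0.002,0.0016,0.09,0,0,0.03,0.085],[0.002,0.0016,0.115,0,0,0.03,0.085],[0.002,0.0016,0.115,0,0,0.03,0.085]],
], newtons=40)

```text
t: 5.3
position: [0.4508, 0.2104, 0.1426]
tool_rot: [-0.001, 0.787, 0.617, -0.003]
wrist_force: [0.5, -0.3, 0.2]
gripper_width: 0.999
finger_force: 0.0
```

Request:
play_rows([
  [[0,0,0,0,0,0,0.04],[0,0,0,0,0,0,0.02],[0,0,0,0,0,0,0.005],[0,0,0,0,0,0,0.005],[0,0,0,0,0,0,0.005]],
], newtons=40)

```text
t: 5.92
position: [0.4516, 0.2118, 0.1455]
tool_rot: [0.0, 0.786, 0.618, 0.0]
wrist_force: [-0.1, -0.5, 4.9]
gripper_width: 0.158
finger_force: 41.8
```

Request:
play_rows([
  [[0,0,-0.02,0,0,0,0.005],[0,0,-0.05,0,0,0,0.005],[0,0,-0.09,0,0,0,0.005],[0,0,-0.13,0,0,0,0.005],[0,0,-0.13,0,0,0,0.005]],
])

```text
t: 6.55
position: [0.4527, 0.2122, 0.2773]
tool_rot: [0.001, 0.786, 0.618, 0.003]
wrist_force: [0.1, 0.0, -1.7]
gripper_width: 0.159
finger_force: 40.9
```

```bash
python3 -c "
from h import *
s,p,r=st(); print(s['t'],p,s['wrist_force'],s['gripper_width'],s['joint_pos'])
im=cams.grab_frame('wrist');cv2.imwrite('pics/w4.png',im)
cv2.imwrite('pics/w4c.png',cv2.resize(im[180:360,180:380],None,fx=3.3,fy=3.3,interpolation=2))"
```

```text
6.55 [0.4527 0.2122 0.2773] [ 0.0793  0.0151 -1.6984] 0.15912667375292835 [0.2144 0.3963 1.7741 0.     0.9644 0.4526]
```

View pics/w4c.png

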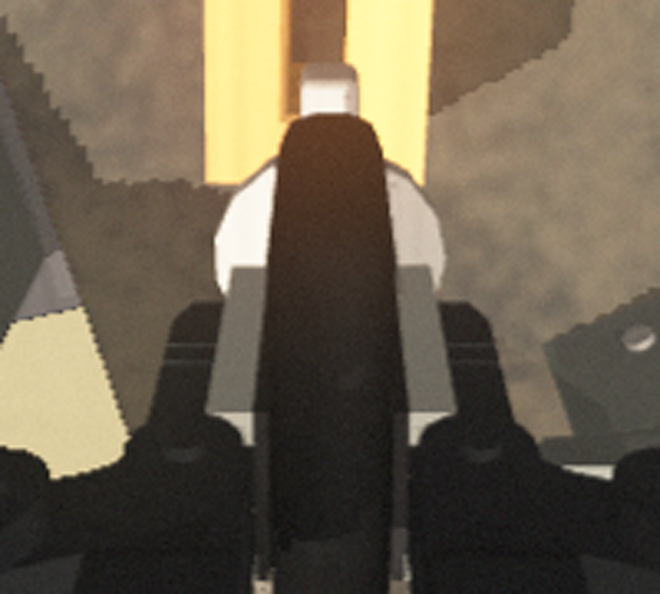

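The crop shows the key held square. The bar end is centred at column 329 and the collar spans 215–445, with wing and bar on the tool axis to within about 1 mm. Next I'll hover over the slot, tilted.

```bash
cat >> h.py <<'E'
th=np.radians(11.85)
PX=np.array([.866*np.cos(th),.866*np.sin(th),.5]); PY=np.array([-np.sin(th),np.cos(th),0]); PN=np.cross(PX,PY)
TI=R.from_matrix(np.c_[PY,PX,-PN])
E
python3 - <<'E'
from h import *
# slot from w2
s,p,r=st(); c,f=cam('wrist'); rel=r.inv()*rot(c['attitude'])
a=rot([.001,.632,.775,0.0])*rel; q=a.as_quat()
cal=(dict(c,xyz=np.array([.4152,.0527,.3719]),attitude=np.array([q[3],q[0],q[1],q[2]])),f)
P=np.array([.562,.001,.0981])+.005*PN
L=onplane('wrist',444,192.75,P,PN,cal); S=L-.005*PN; print('slot',S)
go(S+PN*(.1245+.055)-.0005*PY,TI)
E
```

```text
slot [0.5622 0.0021 0.0984]
t 6.6 pos [0.4515 0.2119 0.2755] F [ 0.7145  0.0592 -2.2051] w 0.16207020734278965
shift [-0.2168  0.0762  0.0217] turn [-0.5126  0.116  -0.4349]
```

Request:
play_rows([
  [[-0.217,0.076,0.0217,-0.513,0.116,-0.435,0.005],[-0.217,0.076,0.0217,-0.513,0.116,-0.435,0.005],[-0.217,0.076,0.0217,-0.513,0.116,-0.435,0.005],[-0.217,0.076,0.0217,-0.513,0.116,-0.435,0.005],[-0.217,0.076,0.0217,-0.513,0.116,-0.435,0.005]],
])

```text
t: 7.22
position: [0.47, 0.0397, 0.2539]
tool_rot: [0.111, 0.643, 0.737, 0.179]
wrist_force: [-0.6, 1.3, -2.5]
gripper_width: 0.156
finger_force: 40.8
```

Request:
play_rows([
  [[0,0,0,0,0,0,0.005],[0,0,0,0,0,0,0.005]],
])

```text
t: 7.48
position: [0.4707, 0.0409, 0.2549]
tool_rot: [0.111, 0.643, 0.736, 0.179]
wrist_force: [-0.1, -0.3, -1.8]
gripper_width: 0.157
finger_force: 40.7
```

```bash
python3 - <<'E'
from h import *
S=np.array([.5622,.0021,.0984])
go(S+PN*(.1245+.055)-.0005*PY,TI)
cal=cam('wrist'); im=cams.grab_frame('wrist');cv2.imwrite('pics/w5.png',im)
L=S+.005*PN; print(proj('wrist',[L+a*PX+b*PY for a,b in((.01,.027),(.01,-.027),(-.01,-.027),(-.01,.027))],cal))
s,p,r=st(); print(s['joint_pos'])
K=p+r.apply([.0005,0,.1245]); x=r.apply([1,0,0]); y=r.apply([0,1,0])
print('bar',proj('wrist',[K+.022*x-.005*y,K+.022*x+.005*y],cal))
cv2.imwrite('pics/w5c.png',cv2.resize(im[120:300,180:380],None,fx=3.3,fy=3.3,interpolation=2))
E
```

```text
t 7.475 pos [0.4707 0.0409 0.2549] F [-0.0956 -0.288  -1.76  ] w 0.15733405181126958
shift [-0.0575 -0.0033 -0.0045] turn [-0.1031 -0.0331 -0.0814]
[[310.2636 253.8515]
 [314.0581 316.2963]
 [289.0033 316.5105]
 [283.7968 254.6575]]
[-0.2573  0.3365  2.0853  0.571   0.4126 -0.8847]
bar [[272.4139 198.9494]
 [289.7312 198.9215]]
```

View pics/w5c.png

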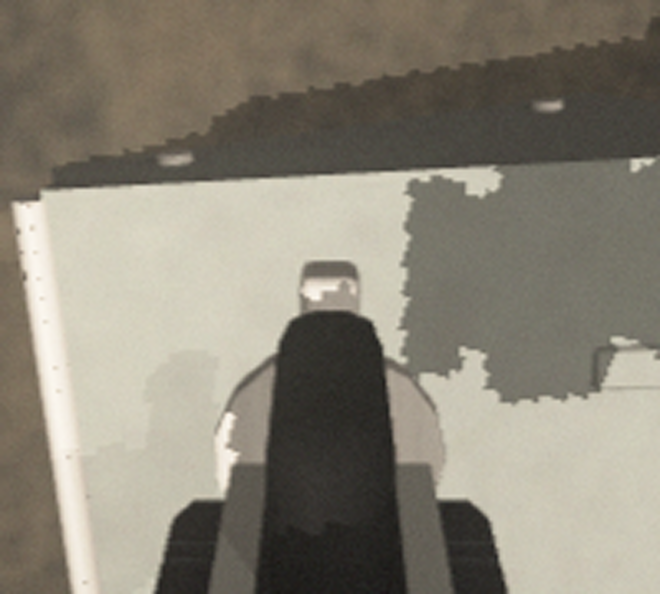

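The crop shows the bar end at (330,262–310), which is where I predicted it. The slot is hidden behind the key and the move was still about 57 mm short. I'll align the orientation and go past the slot so the camera sees it.

```bash
python3 - <<'E'
from h import *
S=np.array([.5622,.0021,.0984])
go(S+PN*(.1245+.055)-.055*PY,TI)
E
```

```text
t 7.525 pos [0.471  0.0411 0.2553] F [ 0.7001  0.3823 -1.7489] w 0.1543189417147993
shift [-0.112   0.0004 -0.0063] turn [-0.1021 -0.0331 -0.0803]
```

Request:
play_rows([
  [[-0.112,0,-0.006,-0.102,-0.033,-0.08,0.005],[-0.112,0,-0.006,-0.102,-0.033,-0.08,0.005],[-0.112,0,-0.006,-0.102,-0.033,-0.08,0.005],[-0.112,0,-0.006,-0.102,-0.033,-0.08,0.005],[-0.112,0,-0.006,-0.102,-0.033,-0.08,0.005]],
])

```text
t: 8.15
position: [0.4855, -0.0696, 0.2539]
tool_rot: [0.163, 0.608, 0.75, 0.202]
wrist_force: [-0.8, 1.1, -2.6]
gripper_width: 0.157
finger_force: 40.7
```

```bash
python3 - <<'E'
from h import *
S=np.array([.5622,.0021,.0984])
go(S+PN*(.1245+.055)-.0005*PY,TI)
cal=cam('wrist'); im=cams.grab_frame('wrist');cv2.imwrite('pics/w6.png',im)
L=S+.005*PN; print(proj('wrist',[L+a*PX+b*PY for a,b in((.01,.027),(.01,-.027),(-.01,-.027),(-.01,.027))],cal))
s,p,r=st(); print(s['joint_pos'])
print(cal[0]['xyz'].tolist(),cal[0]['attitude'].tolist())
cv2.imwrite('pics/w6c.png',cv2.resize(im[60:240,180:380],None,fx=3.3,fy=3.3,interpolation=2))
E
```

```text
t 8.15 pos [ 0.4855 -0.0696  0.2539] F [-0.8186  1.1227 -2.6189] w 0.15690049561834263
shift [0.0539 0.0001 0.0001] turn [ 0.0012 -0.001   0.0006]
[[295.103   91.5796]
 [294.0639 171.7852]
 [265.8603 171.7971]
 [264.7953  91.5879]]
[-0.5327  0.3663  2.0891  0.9112  0.4427 -1.5313]
[0.43433317999280063, 0.004405477172538133, 0.31382333364034376] [0.12929085179768895, 0.9523136460443014, 0.056467709737547424, 0.270543883605291]
```

View pics/w6c.png

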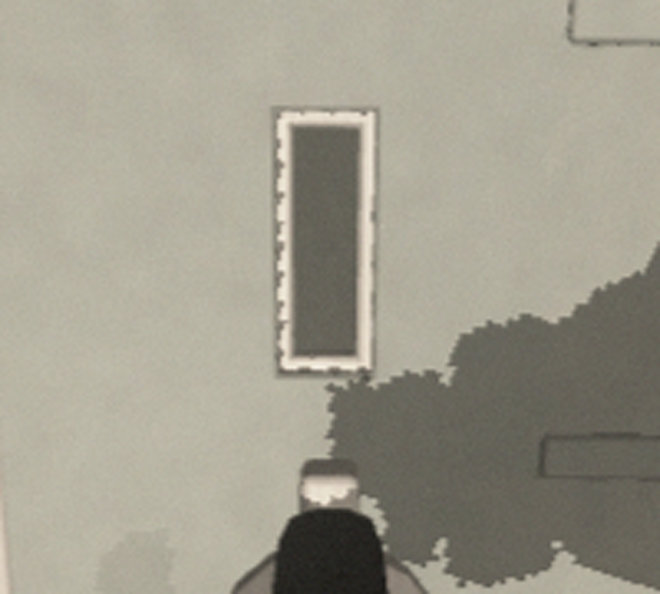

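The crop shows the lid slot's outline from (276,109) to (377,376), centre (326,242), with the plate slot concentric inside it and parallel to the bar at (330,460). I need to move about +53 mm along tool x and almost nothing in y. First I'll hover just above the slot.

Request:
play_rows([
  [[0.03,0,0.0,0.001,-0.001,0.0,0.005],[0.053,0,0.0,0.001,-0.001,0.0,0.005],[0.053,0,0.02,0.001,-0.001,0.0,0.005],[0.053,0,0.045,0.001,-0.001,0.0,0.005],[0.053,0,0.045,0.001,-0.001,0.0,0.005]],
], newtons=60)

```text
t: 8.82
position: [0.4968, -0.0126, 0.2141]
tool_rot: [0.163, 0.608, 0.75, 0.201]
wrist_force: [0.2, 0.8, -2.1]
gripper_width: 0.155
finger_force: 62.1
```

```bash
python3 - <<'E'
from h import *
S=np.array([.5622,.0021,.0984])-.001*PX-.0009*PY
go(S+PN*(.1245)-.0005*PY+.0008*PX,TI)
im=cams.grab_frame('wrist');cv2.imwrite('pics/w7.png',im)
cv2.imwrite('pics/w7c.png',cv2.resize(im[140:300,180:380],None,fx=3.3,fy=3.3,interpolation=2))
print(st()[0]['joint_pos'])
E
```

```text
t 8.825 pos [ 0.4968 -0.0126  0.2141] F [ 0.2076  0.8119 -2.1119] w 0.1554859284216325
shift [-0.0005 -0.      0.0092] turn [-0.001  -0.0009  0.001 ]
[-0.3822  0.4594  2.1213  1.1969  0.3032 -1.7066]
```

View pics/w7c.png

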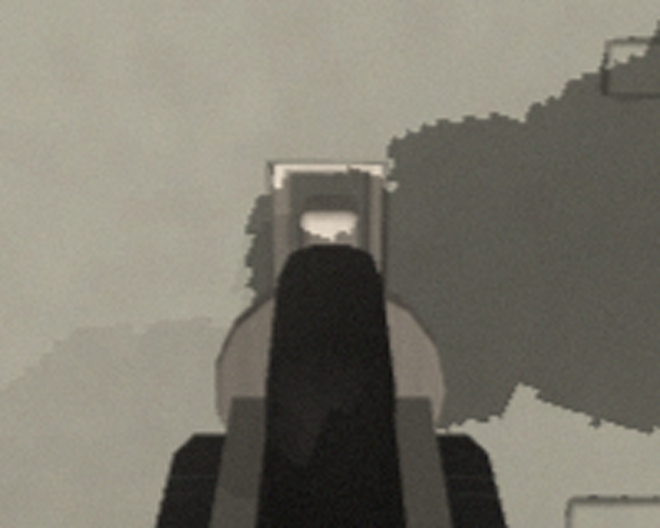

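The crop shows the bar centred across the slot: slot inner edges at 287 and 372, bar centre at 329. The ends match the plan too. Inserting with force checks.

Request:
play_rows([
  [[0,0,0.004,0,0,0,0.005],[0,0,0.008,0,0,0,0.005],[0,0,0.011,0,0,0,0.005],[0,0,0.013,0,0,0,0.005]],
])

```text
t: 9.38
position: [0.5036, -0.0132, 0.2039]
tool_rot: [0.164, 0.609, 0.749, 0.201]
wrist_force: [1.2, 0.3, -1.6]
gripper_width: 0.153
finger_force: 62.1
```

```bash
cat > c.py <<'E'
from h import *
S=np.array([.5622,.0021,.0984])-.001*PX-.0009*PY
go(S+PN*(.1245-.024)-.0005*PY+.0008*PX,TI)
s,p,r=st(); print('Ftool',r.inv().apply(s['wrist_force']),'q',s['joint_pos'])
E
python3 c.py
```

```text
t 9.375 pos [ 0.5036 -0.0132  0.2039] F [ 1.2434  0.2674 -1.6315] w 0.1530934614285163
shift [ 0.0016 -0.0006  0.0211] turn [ 0.0014  0.0023 -0.0003]
Ftool [0.0113 0.2826 2.0492] q [-0.3753  0.4908  2.1144  1.2822  0.2895 -1.7875]
```

Request:
play_rows([
  [[0.001,0,0.002,0,0,0,0.005],[0.001,0,0.004,0,0,0,0.005],[0.001,0,0.006,0,0,0,0.005]],
])

```text
t: 9.75
position: [0.5063, -0.0114, 0.1986]
tool_rot: [0.164, 0.609, 0.75, 0.201]
wrist_force: [-0.3, -0.3, -1.2]
gripper_width: 0.154
finger_force: 62.1
```

```bash
python3 c.py
```

```text
t 9.75 pos [ 0.5063 -0.0114  0.1986] F [-0.3349 -0.3397 -1.1796] w 0.15404145226328053
shift [ 0.0004 -0.0005  0.015 ] turn [0.0013 0.0021 0.    ]
Ftool [-0.262  -0.9351  0.8222] q [-0.3685  0.5053  2.1119  1.3237  0.2832 -1.825 ]
```

Free so far and about 9 mm in. Continuing.

Request:
play_rows([
  [[0,0,0.003,0,0,0,0.005],[0,0,0.006,0,0,0,0.005],[0,0,0.009,0,0,0,0.005],[0,0,0.012,0,0,0,0.005]],
])

```text
t: 10.25
position: [0.5122, -0.0102, 0.1881]
tool_rot: [0.164, 0.609, 0.75, 0.201]
wrist_force: [-1.0, 0.1, -2.1]
gripper_width: 0.156
finger_force: 62.1
```

```bash
python3 c.py
```

```text
t 10.25 pos [ 0.5122 -0.0102  0.1881] F [-1.0039  0.1146 -2.1332] w 0.15566888500809123
shift [ 0.0004 -0.0005  0.0029] turn [ 0.0012  0.0021 -0.    ]
Ftool [ 0.321  -1.8988  1.365 ] q [-0.36    0.5342  2.1049  1.4027  0.2746 -1.8995]
```

Request:
play_rows([
  [[0,0,0.0015,0,0,0,0.005],[0,0,0.003,0,0,0,0.005],[0,0,0.0035,0,0,0,0.005]],
])

```text
t: 10.62
position: [0.5135, -0.0099, 0.1857]
tool_rot: [0.165, 0.609, 0.749, 0.201]
wrist_force: [-5.9, -1.6, 7.1]
gripper_width: 0.155
finger_force: 63.7
```

```bash
python3 c.py
```

```text
t 10.625 pos [ 0.5135 -0.0099  0.1857] F [-5.8846 -1.5793  7.0893] w 0.1549301771036393
shift [ 0.0003 -0.0004  0.0002] turn [ 0.0015  0.0025 -0.0001]
Ftool [-0.3604 -1.7095 -9.183 ] q [-0.358   0.5408  2.1037  1.4247  0.2725 -1.9203]
```

The collar is seated on the lid at 9 N. Now the quarter turn.

Request:
play_rows([
  [[0,0,-0.0005,0,0,0.18,0.005],[0,0,-0.0005,0,0,0.36,0.005],[0,0,-0.0005,0,0,0.54,0.005],[0,0,-0.0005,0,0,0.72,0.005],[0,0,-0.0005,0,0,0.9,0.005]],
])

```text
t: 11.25
position: [0.5136, -0.0099, 0.1858]
tool_rot: [0.06, 0.876, 0.408, 0.253]
wrist_force: [-0.8, 0.8, -1.2]
gripper_width: 0.155
finger_force: 62.5
```

```bash
python3 c.py
```

```text
t 11.25 pos [ 0.5136 -0.0099  0.1858] F [-0.8183  0.8148 -1.1945] w 0.15469113299025897
shift [-0.0002 -0.0006  0.0002] turn [ 0.0022  0.0011 -0.9058]
Ftool [-0.306  -1.4686  0.7141] q [-0.3581  0.5405  2.1033  1.4212  0.2731 -1.0112]
```

Request:
play_rows([
  [[0,0,0,0,0,0.18,0.005],[0,0,0,0,0,0.36,0.005],[0,0,0,0,0,0.54,0.005],[0,0,0,0,0,0.665,0.005],[0,0,0,0,0,0.665,0.005]],
])

```text
t: 11.88
position: [0.5134, -0.0098, 0.1857]
tool_rot: [-0.025, 0.96, 0.103, 0.258]
wrist_force: [-0.8, -0.7, -0.1]
gripper_width: 0.156
finger_force: 62.5
```

```bash
python3 c.py
```

```text
t 11.875 pos [ 0.5134 -0.0098  0.1857] F [-0.848  -0.6771 -0.1098] w 0.15623370861712943
shift [-0.0003 -0.0003  0.0002] turn [ 0.0023  0.0007 -1.5636]
Ftool [-0.8971  0.4828 -0.3894] q [-0.3581  0.5406  2.1037  1.4211  0.273  -0.3534]
```

Request:
play_rows([
  [[0,0,0,0,0,0,0.02],[0,0,0,0,0,0,0.03],[0,0,0,0,0,0,0.045],[0,0,0,0,0,0,0.045],[0,0,0,0,0,0,0.045]],
])

```text
t: 12.5
position: [0.5136, -0.01, 0.1857]
tool_rot: [-0.025, 0.96, 0.102, 0.258]
wrist_force: [0.0, 0.7, 0.3]
gripper_width: 0.529
finger_force: 0.0
```

Request:
play_rows([
  [[0,0,-0.02,0,0,0,0.045],[0,0,-0.05,0,0,0,0.045],[0,0,-0.09,0,0,0,0.045],[0,0,-0.11,0,0,0,0.045],[0,0,-0.11,0,0,0,0.045]],
])

```text
t: 13.12
position: [0.4595, -0.0212, 0.2821]
tool_rot: [-0.024, 0.96, 0.102, 0.26]
wrist_force: [-0.0, 0.6, -0.6]
gripper_width: 0.533
finger_force: 0.0
```

```bash
python3 - <<'E'
from h import *
S=np.array([.5622,.0021,.0984])-.001*PX-.0009*PY
s,p,r=st(); print(s['t'],p,s['wrist_force'],s['gripper_width'])
c=cam('wrist'); im=cams.grab_frame('wrist'); cv2.imwrite('pics/w8.png',im)
cv2.imwrite('pics/s8.png',cams.grab_frame('scene'))
m=(im.max(2)<60).astype(np.uint8)
top=S+PN*.063
print('pred wing top c, ends',proj('wrist',[top,top+.03*PX,top-.03*PX],c))
print('pred collar',proj('wrist',[S+.01*PN,S+.01*PN+.018*PX,S+.01*PN-.018*PX,S+.01*PN+.018*PY,S+.01*PN-.018*PY],c))
n,l,st_,ce=cv2.connectedComponentsWithStats(m)
for k in range(1,n):
    if st_[k,4]>150:
        q=np.argwhere(l==k)[:,::-1].astype(np.float32); print(st_[k],cv2.minAreaRect(q))
E
```

```text
13.125 [ 0.4595 -0.0212  0.2821] [-0.0478  0.6181 -0.5663] 0.5328749829312984
pred wing top c, ends [[278.4772 222.9594]
 [278.6887 179.0566]
 [278.2822 263.4268]]
pred collar [[278.4258 199.4737]
 [278.527  177.7704]
 [278.3286 220.3215]
 [256.1657 199.381 ]
 [300.6687 199.5663]]
[   0    0   62  194 5456] ((30.5, 96.5), (193.0, 61.0), 90.0)
[543  79  17  21 170] ((554.2500610351562, 90.7499771118164), (9.899495124816895, 23.33452033996582), 45.0)
[ 461   81   50   86 1535] ((491.9507141113281, 119.43986511230469), (92.02784729003906, 31.138999938964844), 69.11419677734375)
[ 26  85  47  23 243] ((48.92241287231445, 96.18104553222656), (50.15906524658203, 10.373208999633789), 23.198591232299805)
[ 520  136   40   67 1176] ((539.5, 169.0), (66.0, 39.0), 90.0)
[ 269  171   20   93 1204] ((278.5, 217.0), (92.0, 19.0), 90.0)
[    0   264   559   156 41889] ((278.99993896484375, 341.49993896484375), (557.9998779296875, 154.99996948242188), 0.0)
```

The wing blob is vertical at u = 278.5, from v = 171 to 264, with predicted 278.5 and lower end 263.4. The key is therefore seated, upright and turned across the slot, and the arm is clear.

```bash
python3 -c "
from h import *
print(sign_off())"
```

```text
the job is handed in; nothing more can be done
None
```

The lid is shut and the key is seated in the slot, turned a quarter and released. The arm did not go near the bystanders, and the job is handed in; `sign_off` gave no verdict.

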